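# Park the sprung chuck and strip the spent core

### The job

The roll on the roll stand is used up. Draw the sprung tail chuck right back by its bolt handle and turn the handle over into the holding notch so that the chuck stays back by itself, then slide the empty core off the other chuck, lift it out and lay it flat in the plywood tray. Leave the chuck parked for the next roll and do not disturb the hammer, the shears or the pile of round card templates.

Things in the scene. Friction and masses are not known exactly. Their poses are not given: they have to be found in the camera images.
- stand: Grey cast roll stand, fixed; base plate 110 x 410 x 10 mm. Origin on the table under the core's middle; y runs along the spindle axis (80 mm up) towards the sprung tail chuck, x level across, z up. V rests (12 mm wide, tops 71 mm up, 61 mm across) at y = -45 and 45 mm carry the core. Headstock, 110 mm high, at y -88 to -138, with a crank out to -200; tailstock at y 144 to 255.
- head_face (a point): Middle of the fixed head chuck's face, on the spindle axis, facing the stand's +y: a 52 mm flange against the core's end, with a spigot 8 mm long and 32 mm thick inside the core.
- nose (a point): Tip of the sprung tail chuck's spigot (10 mm long, 32 mm thick), on the spindle axis; behind it a 52 mm flange presses on the core's other end. Moves with joint chuck.
- slot (a point): Point on the stand: on the spindle axis, about midway along the aluminium sleeve (48 mm thick, about 95 mm long) clamped in the tailstock. The bolt handle stands in a straight 13 mm slot along the sleeve's top; a 14 mm wide notch leads off the slot's outer (+y) end, down the stand's -x side. The notch's outer wall is also the end stop of the slot.
- chuck (a joint): How far the sprung chuck is drawn back along the stand's +y, in m; 0 = pressing on the core, -0.003 = fully forward with no core. The spring pushes forward with about 8 N at 0 and 13 N at 0.040. The slot's end stop comes at 0.036 to 0.048, depending on how the sleeve was last clamped: feel for it. Parked, the chuck rests about 4 mm forward of the stop, against the notch's edge.
- bolt (a joint): Bolt handle's angle about the spindle, in rad: 0 = upright in the slot, growing as it turns down towards the stand's -x; 0.96 = right over, at the notch's bottom. It turns easily. Short of the notch the slot's edge blocks turning, and if let go there the spring snaps the chuck forward. At the stop there are about 4 mm of play along y to turn it in.
- knob (a point): Centre of the black ball knob, 28 mm across, on the end of the bolt handle (10 mm steel rod), 80 mm from the spindle axis: 160 mm above the table when upright, 126 mm and 66 mm to the stand's -x when right over. At y = 175 mm of the stand with the chuck at 0; moves with the chuck.
- core: The spent cardboard core: a tube 140 mm long, 50 mm outside, 40 mm inside, about 110 g. Origin at its middle, y axis along the tube. It starts level in the V rests between the two chucks, 80 mm up.
- tray: Open plywood tray for spent cores, fixed, 240 x 170 mm outside and 55 mm high, walls and floor 6 mm. Origin on the table under its middle, x along its long side, z up.
- hammer: Bystander: wooden-handled hammer, 280 mm long, lying on the robot's left, past the tailstock; origin under its middle.
- shears: Bystander: cloth shears about 240 mm long, lying beyond the stand; origin near the pivot.
- discs: Bystander: pile of five round greyboard templates, 120 mm across, 15 mm high, beyond the stand; origin under its middle.
There are look-alikes about, which are no part of the job. Leave any blue or pink look-alike of the core alone.

How it is judged (in metres and radians):
On the way:
1. the tail chuck is parked in its notch with the handle let go, the core still lying in the rests (value of joint chuck above 0.028 m and value of joint bolt above 0.5 rad and distance between the grasp point and knob above 0.05 m and z of core in the frame of stand between 0.07 and 0.09 m), for 0.2 s.
At the end, for the whole second after the job is handed in: The tail chuck stays drawn back (at least 28 mm) with its handle turned over in the notch (at least 0.5 rad), and the core lies flat and at rest on the floor of the tray (its axis within 5 mm of the height of a core lying there and within 0.12 rad of level), let go (value of joint chuck above 0.028 m and value of joint bolt above 0.5 rad and z of core in the frame of tray between 0.02 and 0.036 m and horizontal distance between core and tray below 0.1 m and angle between core's own y axis and vertical between 1.45 and 1.69 rad and linear speed of core below 0.1 m/s); the robot touches nothing.
It fails at once if a bystander (hammer, shears, discs) is moved more than 25 mm (distance of any of hammer, shears, discs from where it was at the start of the episode above 0.025 m).
It also fails if it takes over 54 s, if anything falls off the work surface, if the arm or the gripper's body presses on something with over 40 N, if the wrist force passes 120 N, or if a joint passes its speed limit or range.

### The arm

A 6-joint arm with a two-finger parallel gripper is mounted at the origin on the work surface. World frame = base frame: x ahead of the robot, y to its left, z up, the work surface at z = 0. Lengths are in mm, angles in rad, forces in N, time in s.
With the tool pointing down it reaches from about 275 to 875 mm from the base axis. Payload 12.5 kg.
Tool frame: the origin (TCP) lies at the very end of the fingers, on their centre line; the grasp point (between the pads) lies r.grip_depth behind it (r.grip_depth is the distance from the TCP to the grasp point, in mm); z points along the fingers, y is the line along which they close (so a half turn about z gives the same grasp; the last joint's range is limited). The gripper opens to 85 mm and grips with 20 to 120 N. Pads are 22 mm wide; open, the fingers measure 114 mm over their backs; the gripper's body (76 mm by 85 mm) begins 54 mm behind the grasp point. The pads swing forward as they close: fully open they stand 13 mm farther back than shut.
Start: joints at [-1.31, 0.351, 1.652, -0, 1.139, -0.085], TCP at [186.441, -517.421, 207.99] pointing down, gripper open.
Joint ranges: [-2.75, 2.75], [-0.79, 2.1], [0.01, 2.65], [-1.57, 4.71], [0.07, 3.14], [-2.87, 2.87]. Speed limits (rad/s): [2.22, 2.22, 2.79, 3.14, 3.14, 3.14].

### API

Orientations are given as a unit quaternion [w, x, y, z].
In Python, from cell import r, viewer, models gives the robot as it stands.
- The arm moves only by the tool arm_command, never from a script. Its argument "commands" is a list of rows, each a list of 5 numbers: the shift along the tool's x, y, z scaled (see below), then the turn about the tool's z scaled (see below), then the closure, from 0 (fully open) to 1 (shut). In form: [[dx, dy, dz, twist, jaw], ...]. A call has 1 to 20 rows; each row shifts and turns the commanded pose from where the row before left it, along the tool's axes as they then stand; what a row does not reach is not made up. The controller multiplies each number of a shift by 25 mm and each number of a turn by 0.08 rad. A row lasts 1/12 s, in which the tool goes at most 41.7 mm and 7.16 degrees, less where a joint would pass 70% of its speed; a pose out of reach is approached as far as the arm can. A call with a number of a shift or a turn outside -1 to 1 is refused whole. A call with a gripper value outside its range is refused whole. The fingers move at their own pace and stop on an object; the grip force is fixed at half the most. Time passes only in rows, so rows that do not move let the fingers close. It gives the time, the measured TCP pose, the force, the opening and the grip force at its end, in the units of the state.
- r.get_obs(): the state, without advancing time (a new reading comes with each control period).
- viewer.capture(name): name is "scene" or "top"; returns a dict with "image" (384x512x3 uint8, red, green, blue), "fx", "fy", "cx", "cy" (pixels), "k1" (the pictures are not rectified: a ray, as slopes to the right and down, at radius r is drawn at 1 + k1 r^2 times it, then the intrinsics apply), "cam_to_world" (4x4, takes a point from camera to world coordinates). Camera axes: x right, y down, z forward; pixel columns grow to the right and rows downward; lengths in mm; the calibration is good to about 2 mm. A picture is of the moment at which its call begins. There is no depth.
- r.close_job(): hands the job in; it is judged then, once.
Trained networks look in a picture, given as the dict that the camera call returned (one of the last four; its "shot" number tells which), for a name from the list of things; names that differ only in an ending like _2 or _b are one class to them, and where a whole thing is asked for, a point or a joint stands for the part that bears it (a point fixed in the world has none). Each returns a list of dicts, best first, with "p" (0 to 1); they miss things now and then, are a little off and sometimes report something else, mostly with a low value. They report only what shows in the picture. A call takes as long as a camera call. They do not tell look-alikes from the thing itself.
- models.masks_of(picture, target): "pixels" (384x512 bool, what is visible of it) and "centre" ([column, row] in pixels, amid what is visible of it).
- models.mark_of(picture, target): "centre" ([column, row] in pixels: a listed point, or the origin of a listed thing).
The state is a dict: "time": time; "joint_pos": joint angles; "dq": joint speeds; "joint_torque": joint torques, N m; "position": TCP position; "eef_rot": TCP orientation; "wrist_force": force on the tool from outside, world axes, zero at the start; "torque": the same for the moment, N m; "grip_width": opening from 0.0 (shut) to 1.0 (fully open); "grip_force": force on a finger pad.
Only numpy, scipy, OpenCV 4.12 (cv2) and the standard library are available. Lean on these libraries where they do the work, as an engineer would, in place of code of your own. Each camera call takes 0.05 s, during which the arm holds its last target. There are 200 camera calls.

## Working session

There is one attempt and no reset: what is moved stays moved. The work goes in short steps, Python scripts to look and compute and a tool call to move; the robot and the scene stay as the last step left them, time stands still between calls to the robot, and variables do not carry over. Pictures are saved under pics/ and viewed, at most 10 in all, crops included, and the job is handed in when it is done.

Besides the shell and the picture viewer there is one more tool, called after "Request:" in YAML: its name, and indented under it one key for each argument. arm_command: Moves the arm, as the interface text tells. Shifts and turns lie within -1 to 1; 1 stands for 25 mm of shift or 0.08 rad of turn. Its arguments: {"type":"object","properties":{"commands":{"type":"array"}},"required":["commands"]}

```bash
mkdir -p pics; ls; cat > h.py <<'E'
import numpy as np, cv2
from cell import r, viewer, models
def ray(c,px):
    K=np.array([[c["fx"],0,c["cx"]],[0,c["fy"],c["cy"]],[0,0,1.]])
    n=cv2.undistortPoints(np.array([[px]],float),K,np.array([c["k1"],0,0,0.]))[0,0]
    T=np.array(c["cam_to_world"]); return T[:3,3],T[:3,:3]@np.array([n[0],n[1],1])
def at_z(c,px,z):
    o,d=ray(c,px); return o+d*(z-o[2])/d[2]
def proj(c,p):
    T=np.array(c["cam_to_world"]); q=T[:3,:3].T@(np.array(p)-T[:3,3]); x,y=q[:2]/q[2]; f=1+c["k1"]*(x*x+y*y)
    return np.array([c["fx"]*x*f+c["cx"],c["fy"]*y*f+c["cy"]])
def tri(c1,p1,c2,p2):
    o1,d1=ray(c1,p1);o2,d2=ray(c2,p2)
    s=np.linalg.lstsq(np.c_[d1,-d2],o2-o1,rcond=None)[0]
    a,b=o1+d1*s[0],o2+d2*s[1]; return (a+b)/2,np.linalg.norm(a-b)
E
python3 - <<'E'
from h import *
S=viewer.capture("scene");T=viewer.capture("top")
for n,c in(("scene",S),("top",T)):
    cv2.imwrite(f"pics/{n}0.png",c["image"][...,::-1]); print(n,np.round(c["cam_to_world"],2).tolist(),c["fx"],c["k1"])
    for t in("stand","head_face","nose","slot","knob","core","tray","hammer","shears","discs"):
        print(t,[(round(d["p"],2),np.round(d["centre"]).tolist()) for d in models.mark_of(c,t)][:4])
print(r.grip_depth,r.get_obs())
E
```

```text
pics
scene [[0.86, 0.4, -0.33, 940.08], [0.51, -0.68, 0.53, -554.7], [-0.01, -0.62, -0.79, 1039.32], [0.0, 0.0, 0.0, 1.0]] 429.92334091414284 -0.1291404924067527
stand [(0.93, [255.0, 216.0])]
head_face [(0.57, [236.0, 213.0])]
nose [(0.69, [267.0, 188.0]), (0.5, [283.0, 130.0])]
slot [(0.81, [294.0, 160.0])]
knob [(0.47, [292.0, 146.0])]
core [(0.96, [255.0, 204.0]), (0.87, [248.0, 311.0]), (0.6, [198.0, 189.0])]
tray [(0.56, [148.0, 316.0])]
hammer [(0.64, [282.0, 136.0]), (0.49, [300.0, 274.0])]
shears [(0.58, [282.0, 133.0])]
discs [(0.65, [348.0, 198.0])]
top [[-0.01, -1.0, 0.09, 477.53], [-1.0, 0.0, -0.03, 68.98], [0.03, -0.09, -1.0, 1284.11], [0.0, 0.0, 0.0, 1.0]] 468.14451859967176 -0.07455928227804047
stand [(0.72, [241.0, 216.0])]
head_face [(0.77, [271.0, 215.0])]
nose []
slot [(0.88, [169.0, 204.0])]
knob [(0.62, [170.0, 202.0])]
core [(0.75, [339.0, 160.0]), (0.61, [246.0, 215.0]), (0.55, [254.0, 281.0])]
tray [(0.74, [386.0, 240.0])]
hammer [(0.82, [112.0, 252.0])]
shears [(0.74, [280.0, 145.0])]
discs [(0.65, [170.0, 142.0]), (0.56, [221.0, 210.0])]
18.700000000000003 {'time': 1.1, 'joint_pos': array([-1.30960717e+00,  3.50696667e-01,  1.65180414e+00, -2.15276168e-05,
        1.13909566e+00, -8.46171018e-02]), 'dq': array([ 0.00073215,  0.0001539 ,  0.0006236 ,  0.00045828, -0.00103513,
       -0.00086212]), 'joint_torque': array([-5.57747335e-04, -5.06038070e+01, -2.91641682e+01, -1.62641063e-04,
        6.90133766e-04, -2.22626824e-06]), 'position': array([ 186.43130752, -517.42278859,  207.98980665]), 'eef_rot': array([-1.04143573e-06,  9.85088681e-01,  1.72047351e-01, -9.90668757e-06]), 'wrist_force': array([-0.05163918,  0.40413635,  0.10755835]), 'torque': array([-0.01720368,  0.02889227, -0.01980138]), 'grip_force': 0.0, 'grip_width': 0.9988870311835969}
```

```bash
python3 -c "
import cv2
for n in('scene','top'): cv2.imwrite(f'pics/{n}1.png',cv2.resize(cv2.imread(f'pics/{n}0.png'),(800,600),interpolation=cv2.INTER_CUBIC))"
```

```text
(no output)
```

View pics/top1.png

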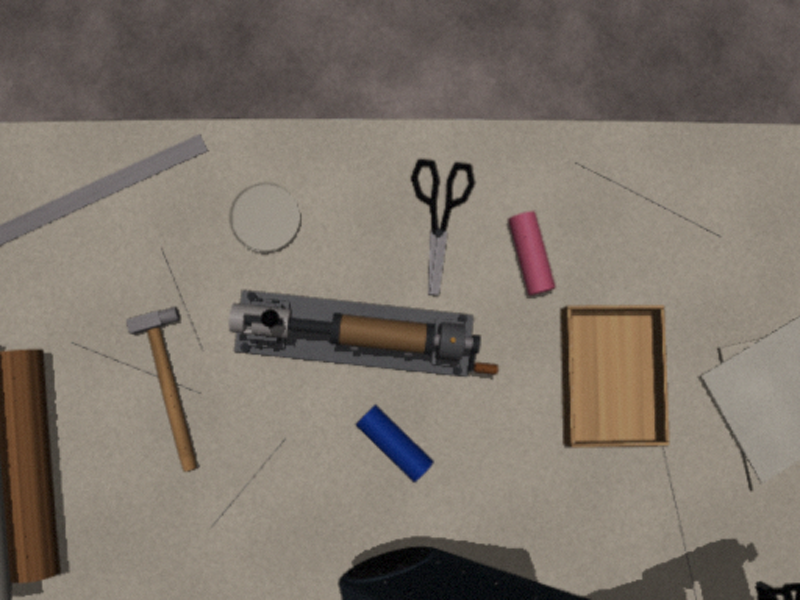

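View pics/scene1.png

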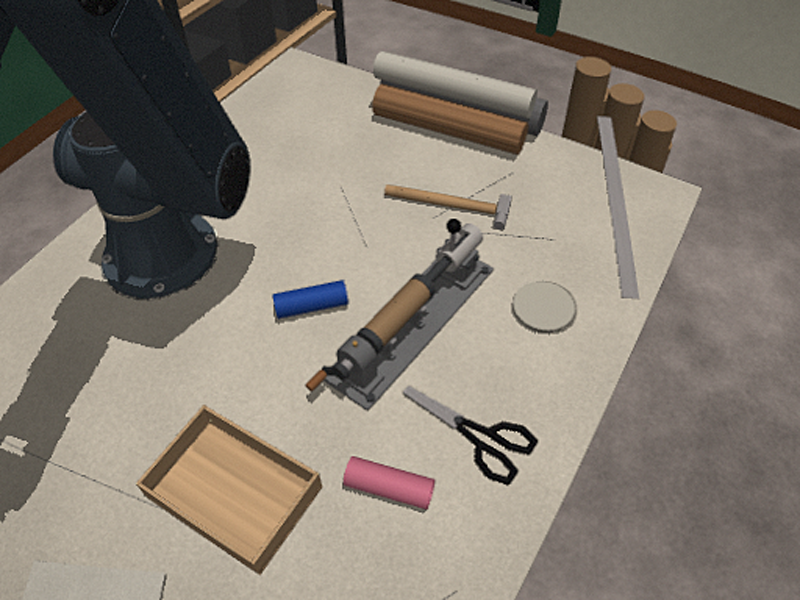

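Top picture: core candidates are brown on the stand (top 246,215; scene 255,204), pink (339,160) and blue (254,281). The brown one between the chucks fits the description. The tray is at top (394,240), the knob at about (172,203).

```bash
cat > loc.py <<'E'
from h import *
S=viewer.capture("scene");T=viewer.capture("top")
def best(c,t,near=None,f=models.masks_of):
    L=f(c,t)
    if near is not None: L=[d for d in L if np.hypot(*(np.array(d["centre"])-near))<25]
    return L[0] if L else None
ck=best(T,"core",(246,213))
cs=best(S,"core",(255,203))
for n,d,c in(("coreT",ck,T),("coreS",cs,S)):
    if d: print(n,d["p"],np.round(d["centre"],1),cv2.minAreaRect(np.argwhere(d["pixels"])[:,::-1].astype(np.float32)))
if ck is not None:
    R=cv2.minAreaRect(np.argwhere(ck["pixels"])[:,::-1].astype(np.float32)); b=cv2.boxPoints(R)
    w=np.array([at_z(T,p,90)[:2] for p in b]); print("core box world z90",np.round(w,1).tolist(),np.round(w.mean(0),1))
for t,n1,n2,z in(("stand",(250,212),(255,205),10),("tray",(394,240),(148,312),55)):
    d=best(T,t,n1); print(t,d and (d["p"],d["centre"]))
    if d:
        b=cv2.boxPoints(cv2.minAreaRect(np.argwhere(d["pixels"])[:,::-1].astype(np.float32)))
        w=np.array([at_z(T,p,z)[:2] for p in b]); print(np.round(w,1).tolist(),np.round(w.mean(0),1))
a=best(T,"knob",(172,203),models.mark_of);b=best(S,"knob",(290,145),models.mark_of)
if a and b: print("knob",a["centre"],b["centre"],tri(T,a["centre"],S,b["centre"]))
for t in("core","head_face","slot"):
    a=best(T,t,{"core":(246,213),"head_face":(271,215),"slot":(169,204)}[t],models.mark_of);b=best(S,t,{"core":(255,203),"head_face":(236,213),"slot":(294,160)}[t],models.mark_of)
    if a and b: print(t,tri(T,a["centre"],S,b["centre"]))
cv2.imwrite("pics/c1.png",np.hstack([cv2.resize(T["image"][175:250,140:330],None,fx=4,fy=4,interpolation=3)])[...,::-1])
E
python3 loc.py
```

```text
coreT 0.92 [245.6 214.1] ((244.6014404296875, 213.4539794921875), (55.01957321166992, 20.326675415039062), 6.581944942474365)
coreS 0.81 [257. 197.] ((255.75003051757812, 198.25001525878906), (16.970561981201172, 44.5477294921875), 45.0)
core box world z90 [[534.0, 139.4], [585.7, 133.5], [568.9, -6.3], [517.3, 0.1]] [551.5  66.7]
stand None
tray (0.61, [391.2, 240.3])
[[600.9, -233.8], [605.8, -420.6], [362.4, -419.3], [360.3, -235.3]] [ 482.3 -327.2]
knob [170.9, 201.7] [290.8, 145.5] (array([575.65629822, 244.30211051, 153.35128754]), np.float64(2.5321612870561268))
core (array([553.97157864,  65.08471375,  67.41278839]), np.float64(0.15660558346645825))
head_face (array([545.34258897,   3.36539444,  83.28740605]), np.float64(2.030630972764126))
slot (array([575.00440305, 257.76404109,  87.25036095]), np.float64(1.6910718165806011))
```

View pics/c1.png

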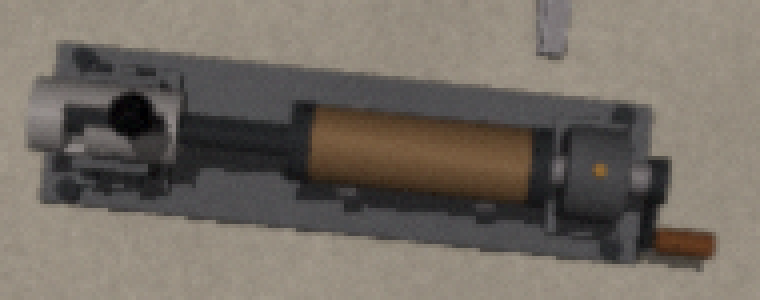

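The crop shows the brown core between the chucks (crop 420,155), the knob at (130,115) and the L-slot in the sleeve; the choice is confirmed.

```bash
python3 - <<'E'
from h import *
T=viewer.capture("top")
f=lambda p,z: at_z(T,(140+p[0]/4-.4,175+p[1]/4-.4),z)[:2]
w=np.array([f(p,10) for p in((62,40),(655,105),(630,262),(40,200))]); print(np.round(w,1).tolist())
y=(w[0]+w[3]-w[1]-w[2]); print("len",np.linalg.norm(y)/2,np.linalg.norm(w[0]-w[3]),"ang y axis from world y",np.arctan2(-y[0],y[1]), "mid",w.mean(0))
print("knob",f((130,115),160))
cL=(f((309,105),80)+f((309,183),80))/2; cR=(f((534,130),80)+f((534,206),80))/2
print("core ends z80",cL,cR,(cL+cR)/2,np.linalg.norm(cL-cR), np.arctan2(-(cL-cR)[0],(cL-cR)[1]))
# tray rim by view
for p in((563,306),(664,306),(668,445),(569,446)): print(at_z(T,np.array(p)*.64,55).round(1))
print(r.get_obs()["time"])
E
```

```text
[[636.4, 311.1], [590.3, -94.6], [483.1, -76.0], [527.1, 324.6]]
len 405.6464283003018 110.11368273553852 ang y axis from world y -0.11125254020332906 mid [559.22474593 116.28171344]
knob [572.13700145 241.06688263]
core ends z80 [559.77829303 138.09761407] [543.67149693  -6.70067532] [551.72489498  65.69846937] 145.69136381657884 -0.11078067801680153
[ 599.2 -241.8   55. ]
[ 598.6 -418.8   55. ]
[ 361.4 -417.5   55. ]
[ 362.6 -246.4   55. ]
1.85
```

Request:
arm_command:
  commands:
    - [0, 0, 0, 1, 0]
    - [0, 0, 0, 1, 0]
    - [0, 0, 0, 1, 0]
    - [0, 0, 0, 1, 0]
    - [0, 0, 0, 1, 0]
    - [0, 0, 0, 0.71, 0]
    - [0.374, -0.995, 0, 0, 0]
    - [0.374, -0.995, 0, 0, 0]
    - [0.374, -0.995, 0, 0, 0]
    - [0.374, -0.995, 0, 0, 0]
    - [0.374, -0.995, 0, 0, 0]
    - [0.374, -0.995, 0, 0, 0]
    - [0.374, -0.995, 0, 0, 0]
    - [0.374, -0.995, 0, 0, 0]
    - [0.374, -0.995, 0, 0, 0]
    - [0.374, -0.995, 0, 0, 0]
    - [0.374, -0.995, 0, 0, 0]
    - [0.374, -0.995, 0, 0, 0]
    - [0.374, -0.995, 0, 0, 0]
    - [0.374, -0.995, 0, 0, 0]

```text
time: 3.52
position: [355.5, -184.6, 208.2]
eef_rot: [0.0, 0.998, -0.056, 0.0]
wrist_force: [-0.5, -0.0, 0.7]
grip_width: 0.996
grip_force: 0.0
```

Request:
arm_command:
  commands:
    - [0.374, -0.995, 0, 0, 0]
    - [0.374, -0.995, 0, 0, 0]
    - [0.374, -0.995, 0, 0, 0]
    - [0.374, -0.995, 0, 0, 0]
    - [0.374, -0.995, 0, 0, 0]
    - [0.374, -0.995, 0, 0, 0]
    - [0.374, -0.995, 0, 0, 0]
    - [0.374, -0.995, 0, 0, 0]
    - [0.374, -0.995, 0, 0, 0]
    - [0.374, -0.995, 0, 0, 0]
    - [0.374, -0.995, 0, 0, 0]
    - [0.374, -0.995, 0, 0, 0]
    - [0.374, -0.995, 0, 0, 0]
    - [0.374, -0.995, 0, 0, 0]
    - [0.374, -0.995, 0, 0, 0]
    - [0.374, -0.995, 0, 0, 0]
    - [0.374, -0.995, 0, 0, 0]
    - [0.374, -0.995, 0, 0, 0]
    - [0, 0, 0, 0, 0]
    - [0, 0, 0, 0, 0]

```text
time: 5.18
position: [572.0, 241.4, 207.5]
eef_rot: [0.0, 0.999, -0.055, -0.0]
wrist_force: [0.0, 0.9, -0.5]
grip_width: 1.001
grip_force: 0.0
```

Request:
arm_command:
  commands:
    - [0, 0, 0.7, 0, 0]
    - [0, 0, 0.7, 0, 0]
    - [0, 0, 0.7, 0, 0]
    - [0, 0, 0.6, 0, 0]
    - [0, 0, 0, 0, 0]
    - [0, 0, 0, 0, 1]
    - [0, 0, 0, 0, 1]
    - [0, 0, 0, 0, 1]
    - [0, 0, 0, 0, 1]
    - [0, 0, 0, 0, 1]
    - [0, 0, 0, 0, 1]
    - [0, 0, 0, 0, 1]
    - [0, 0, 0, 0, 1]

```text
time: 6.27
position: [572.5, 240.0, 141.5]
eef_rot: [0.0, 0.998, -0.055, 0.001]
wrist_force: [-1.4, -4.5, 6.1]
grip_width: 0.234
grip_force: 55.3
```

```bash
python3 - <<'E'
from h import *
S=viewer.capture("scene")
u,v=proj(S,[572,241,150]).astype(int); print(u,v)
cv2.imwrite("pics/c2.png",cv2.resize(S["image"][v-70:v+70,u-90:u+90],None,fx=4,fy=4,interpolation=3)[...,::-1])
E
```

```text
289 146
```

View pics/c2.png

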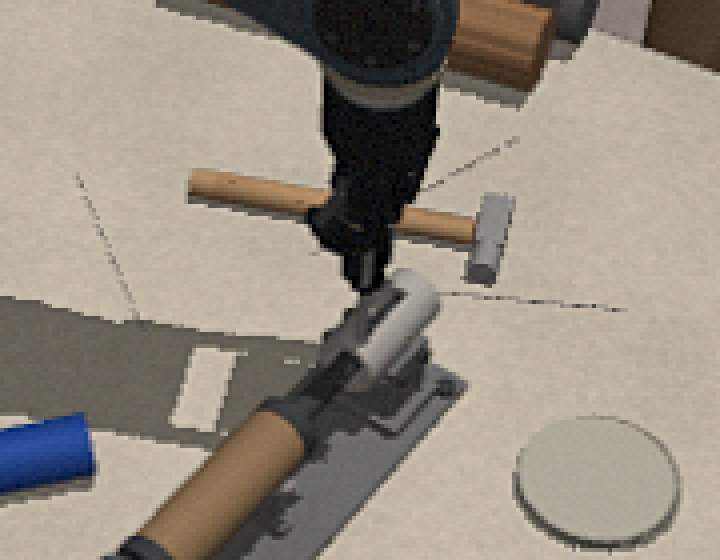

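The gripper holds the knob, but at 20 mm and pushed up, so the pads probably sit above its middle. Regripping lower.

Request:
arm_command:
  commands:
    - [0, 0, 0, 0, 0.3]
    - [0, 0, 0, 0, 0.3]
    - [0, 0, 0, 0, 0.3]
    - [0, 0, 0.15, 0, 0.3]
    - [0, 0, 0.15, 0, 0.3]
    - [0, 0, 0, 0, 0.3]

```text
time: 6.82
position: [571.5, 240.5, 131.9]
eef_rot: [0.0, 0.998, -0.055, -0.001]
wrist_force: [0.0, 0.6, -0.5]
grip_width: 0.701
grip_force: 0.0
```

Request:
arm_command:
  commands:
    - [0, 0, 0, 0, 1]
    - [0, 0, 0, 0, 1]
    - [0, 0, 0, 0, 1]
    - [0, 0, 0, 0, 1]
    - [0, 0, 0, 0, 1]
    - [0, 0, 0, 0, 1]
    - [0, 0, 0, 0, 1]

```text
time: 7.4
position: [572.2, 240.0, 133.5]
eef_rot: [0.0, 0.998, -0.055, 0.0]
wrist_force: [-0.6, -5.0, 4.9]
grip_width: 0.287
grip_force: 58.7
```

Request:
arm_command:
  commands:
    - [0, 0, 0, 0, 0.5]
    - [0, 0, 0, 0, 0.5]
    - [0, 0, 0.15, 0, 0.5]
    - [0, 0, 0.15, 0, 0.5]
    - [0, 0, 0, 0, 1]
    - [0, 0, 0, 0, 1]
    - [0, 0, 0, 0, 1]
    - [0, 0, 0, 0, 1]
    - [0, 0, 0, 0, 1]
    - [0, 0, 0, 0, 1]

```text
time: 8.23
position: [571.6, 240.0, 125.1]
eef_rot: [0.0, 0.998, -0.055, -0.001]
wrist_force: [-0.7, -4.9, -2.8]
grip_width: 0.286
grip_force: 59.0
```

Request:
arm_command:
  commands:
    - [0, -0.2, -0.04, 0, 1]
    - [0, -0.25, -0.04, 0, 1]
    - [0, -0.25, 0, 0, 1]
    - [0, -0.25, 0, 0, 1]
    - [0, -0.25, 0, 0, 1]
    - [0, -0.16, 0, 0, 1]
    - [0, 0, 0, 0, 1]
    - [0, 0, 0, 0, 1]

```text
time: 8.9
position: [574.2, 272.5, 125.2]
eef_rot: [0.002, 0.998, -0.055, -0.002]
wrist_force: [-0.1, -11.6, -11.5]
grip_width: 0.292
grip_force: 60.6
```

Request:
arm_command:
  commands:
    - [0, -0.08, 0, 0, 1]
    - [0, 0, 0, 0, 1]
    - [0, -0.08, 0, 0, 1]
    - [0, 0, 0, 0, 1]

```text
time: 9.23
position: [574.7, 276.3, 125.2]
eef_rot: [0.002, 0.998, -0.056, -0.002]
wrist_force: [-0.5, -12.0, -10.6]
grip_width: 0.286
grip_force: 60.6
```

Request:
arm_command:
  commands:
    - [0, -0.08, 0, 0, 1]
    - [0, 0, 0, 0, 1]

```text
time: 9.4
position: [575.0, 278.2, 125.3]
eef_rot: [0.002, 0.998, -0.056, -0.002]
wrist_force: [-1.0, -13.1, -10.1]
grip_width: 0.286
grip_force: 60.6
```

Request:
arm_command:
  commands:
    - [0, -0.08, 0, 0, 1]
    - [0, 0, 0, 0, 1]

```text
time: 9.57
position: [575.2, 280.1, 125.2]
eef_rot: [0.002, 0.998, -0.056, -0.002]
wrist_force: [-0.8, -12.1, -11.2]
grip_width: 0.291
grip_force: 60.6
```

Request:
arm_command:
  commands:
    - [0, -0.08, 0, 0, 1]
    - [0, 0, 0, 0, 1]

```text
time: 9.73
position: [575.4, 282.1, 125.2]
eef_rot: [0.002, 0.998, -0.056, -0.002]
wrist_force: [-1.3, -12.5, -9.9]
grip_width: 0.29
grip_force: 60.6
```

Request:
arm_command:
  commands:
    - [0, -0.08, 0, 0, 1]
    - [0, 0, 0, 0, 1]

```text
time: 9.9
position: [575.6, 284.0, 125.2]
eef_rot: [0.002, 0.998, -0.056, -0.002]
wrist_force: [-0.6, -13.3, -11.1]
grip_width: 0.286
grip_force: 60.6
```

Request:
arm_command:
  commands:
    - [0, -0.08, 0, 0, 1]
    - [0, 0, 0, 0, 1]

```text
time: 10.07
position: [575.8, 285.9, 125.2]
eef_rot: [0.002, 0.998, -0.056, -0.002]
wrist_force: [-1.2, -13.5, -10.9]
grip_width: 0.289
grip_force: 60.6
```

Request:
arm_command:
  commands:
    - [0, -0.08, 0, 0, 1]
    - [0, 0, 0, 0, 1]

```text
time: 10.23
position: [576.0, 287.4, 125.2]
eef_rot: [0.003, 0.998, -0.056, -0.003]
wrist_force: [-1.7, -17.1, -10.4]
grip_width: 0.294
grip_force: 60.8
```

Request:
arm_command:
  commands:
    - [0, -0.06, 0, 0, 1]
    - [0, 0, 0, 0, 1]

```text
time: 10.4
position: [576.1, 287.9, 125.2]
eef_rot: [0.004, 0.998, -0.056, -0.003]
wrist_force: [-2.4, -21.5, -8.4]
grip_width: 0.292
grip_force: 61.2
```

Request:
arm_command:
  commands:
    - [0, 0.1, 0, 0, 1]
    - [0, 0, 0, 0, 1]
    - [-0.383, 0, 0.023, 0, 1]
    - [0, 0, 0, 0, 1]

```text
time: 10.73
position: [566.3, 287.8, 125.0]
eef_rot: [0.002, 0.998, -0.056, -0.002]
wrist_force: [2.4, -15.1, -11.5]
grip_width: 0.285
grip_force: 60.4
```

Request:
arm_command:
  commands:
    - [-0.377, 0.03, 0.069, 0, 1]
    - [-0.368, 0, 0.112, 0, 1]
    - [0, 0, 0, 0, 1]

```text
time: 10.98
position: [547.8, 290.4, 122.7]
eef_rot: [0.001, 0.998, -0.055, -0.001]
wrist_force: [-0.9, -1.3, 0.8]
grip_width: 0.161
grip_force: 0.0
```

Request:
arm_command:
  commands:
    - [-0.348, 0, 0.156, 0, 1]
    - [-0.332, 0, 0.2, 0, 1]
    - [-0.302, 0, 0.236, 0, 1]
    - [-0.274, 0, 0.268, 0, 1]
    - [-0.15, 0, 0.18, 0, 1]
    - [0, 0, 0, 0, 1]

```text
time: 11.48
position: [512.9, 295.5, 95.0]
eef_rot: [0.0, 0.998, -0.055, -0.001]
wrist_force: [0.4, 0.1, 0.4]
grip_width: -0.003
grip_force: 0.0
```

```bash
python3 - <<'E'
from h import *
S=viewer.capture("scene");T=viewer.capture("top")
u,v=proj(S,[572,261,120]).astype(int); a,b=proj(T,[560,261,120]).astype(int); print(u,v,a,b)
g=lambda c,u,v:cv2.resize(c["image"][v-50:v+50,u-65:u+65],(400,308),interpolation=3)
cv2.imwrite("pics/c3.png",np.hstack([g(S,u,v),g(T,a,b)])[...,::-1])
for c in(S,T): print([(round(d["p"],2),d["centre"]) for d in models.mark_of(c,"knob")])
E
```

```text
292 149 166 209
[(0.54, [292.5, 144.4]), (0.22, [298.2, 274.7])]
[(0.67, [171.7, 201.6])]
```

View pics/c3.png

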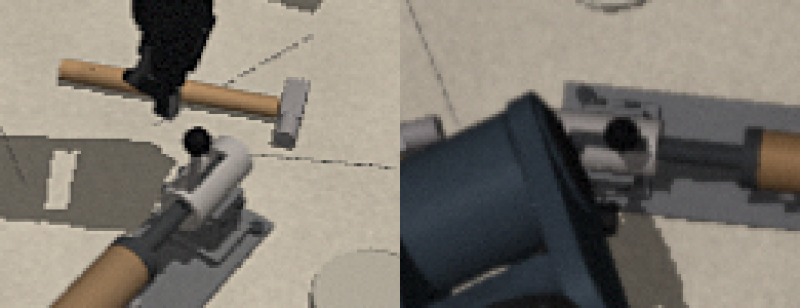

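The knob slipped out of the grip and the chuck sprang forward; it is upright again at scene (291,145) and top (173,202), with the core still in place. I'll check its true height before gripping again.

```bash
python3 - <<'E'
from h import *
S=viewer.capture("scene");T=viewer.capture("top")
print(tri(T,(173.2,202.2),S,(291.4,145.1)))
for c,n,(u,v) in((S,'S',(291,145)),(T,'T',(173,202))):
    g=cv2.cvtColor(c["image"],cv2.COLOR_RGB2GRAY)
    for d in models.masks_of(c,"knob")[:1]:
        p=d["pixels"]; print(n,d["p"],d["centre"],p.sum())
    w=g[v-14:v+15,u-14:u+15]; m=(w<45).astype(np.uint8)
    k,l,st,ce=cv2.connectedComponentsWithStats(m); 
    for i in range(1,k):
        if st[i][4]>20: print(n,st[i],ce[i]+[u-14,v-14])
for z in(140,150,160): 
    p=at_z(T,(173,202.3),z); print(z,p.round(1),proj(S,p).round(1))
print(r.get_obs()["time"])
E
```

```text
(array([576.42178589, 239.58664421, 158.86716721]), np.float64(3.3949011645128446))
S [ 1  0  5  6 25] [279.88 133.28]
S [10  9  9 10 61] [290.75409836 144.75409836]
T 0.57 [171.8, 203.6] 91
T [  8   9  14  12 113] [173.05309735 202.84070796]
T [26 16  3  9 23] [186.13043478 207.73913043]
140 [576.4 242.  140. ] [290.8 149.3]
150 [575.5 240.4 150. ] [290.5 147.1]
160 [574.7 238.9 160. ] [290.2 144.8]
11.8833
```

Request:
arm_command:
  commands:
    - [0, 0, -1, 0, 0]
    - [0, 0, -1, 0, 0]
    - [0, 0, -1, 0, 0]
    - [0, 0, -1, 0, 0]
    - [0, 0, -0.52, 0, 0]
    - [0.9, 0.65, 0, 0, 0]
    - [0.9, 0.65, 0, 0, 0]
    - [0.9, 0.65, 0, 0, 0]
    - [0, 0, 0.8, 0, 0]
    - [0, 0, 0.8, 0, 0]
    - [0, 0, 0.8, 0, 0]
    - [0, 0, 0.74, 0, 0]
    - [0, 0, 0, 0, 0]

```text
time: 12.97
position: [574.4, 238.8, 127.4]
eef_rot: [0.001, 0.998, -0.056, -0.003]
wrist_force: [-0.4, 0.5, -1.2]
grip_width: 0.999
grip_force: 0.0
```

Request:
arm_command:
  commands:
    - [0, 0, 0, 0, 1]
    - [0, 0, 0, 0, 1]
    - [0, 0, 0, 0, 1]
    - [0, 0, 0, 0, 1]
    - [0, 0, 0, 0, 1]
    - [0, 0, 0, 0, 1]
    - [0, 0, 0, 0, 1]
    - [0, 0, 0, 0, 1]
    - [0, 0, 0, 0, 1]
    - [0, 0, 0, 0, 1]

```text
time: 13.8
position: [576.6, 239.4, 132.2]
eef_rot: [-0.0, 0.998, -0.055, 0.001]
wrist_force: [-0.7, -2.5, 6.6]
grip_width: 0.285
grip_force: 58.5
```

Request:
arm_command:
  commands:
    - [0, 0, -0.06, 0, 1]
    - [0, -0.2, -0.04, 0, 1]
    - [0, -0.25, 0, 0, 1]
    - [0, -0.25, 0, 0, 1]
    - [0, -0.25, 0, 0, 1]
    - [0, -0.25, 0, 0, 1]
    - [0, -0.25, 0, 0, 1]
    - [0, -0.25, 0, 0, 1]
    - [0, 0, 0, 0, 1]
    - [0, 0, 0, 0, 1]

```text
time: 14.63
position: [580.0, 279.8, 132.4]
eef_rot: [0.002, 0.998, -0.055, -0.001]
wrist_force: [-1.4, -12.9, -3.4]
grip_width: 0.287
grip_force: 60.3
```

Request:
arm_command:
  commands:
    - [0, -0.08, 0, 0, 1]
    - [0, 0, 0, 0, 1]
    - [0, -0.08, 0, 0, 1]
    - [0, 0, 0, 0, 1]

```text
time: 14.97
position: [580.5, 283.5, 132.4]
eef_rot: [0.002, 0.998, -0.055, -0.001]
wrist_force: [-1.4, -12.7, -2.5]
grip_width: 0.283
grip_force: 60.3
```

Request:
arm_command:
  commands:
    - [0, -0.08, 0, 0, 1]
    - [0, 0, 0, 0, 1]

```text
time: 15.13
position: [580.7, 285.4, 132.5]
eef_rot: [0.002, 0.998, -0.056, -0.001]
wrist_force: [-1.9, -14.1, -4.0]
grip_width: 0.285
grip_force: 60.3
```

Request:
arm_command:
  commands:
    - [0, -0.05, 0, 0, 1]
    - [0, 0, 0, 0, 1]

```text
time: 15.3
position: [580.8, 286.5, 132.4]
eef_rot: [0.003, 0.998, -0.056, -0.001]
wrist_force: [-2.5, -14.7, -2.1]
grip_width: 0.287
grip_force: 60.4
```

Request:
arm_command:
  commands:
    - [0, -0.05, 0, 0, 1]
    - [0, 0, 0, 0, 1]

```text
time: 15.47
position: [580.8, 286.9, 132.4]
eef_rot: [0.003, 0.998, -0.056, -0.002]
wrist_force: [-2.1, -18.7, -1.0]
grip_width: 0.289
grip_force: 60.6
```

Request:
arm_command:
  commands:
    - [0, 0.13, 0, 0, 1]
    - [0, 0, 0, 0, 1]
    - [-0.2, 0, 0, 0, 1]
    - [0, 0, 0, 0, 1]

```text
time: 15.8
position: [575.5, 285.0, 132.4]
eef_rot: [0.003, 0.998, -0.056, -0.001]
wrist_force: [0.0, -14.9, -4.7]
grip_width: 0.284
grip_force: 60.2
```

Request:
arm_command:
  commands:
    - [-0.18, 0, 0.023, 0, 1]
    - [0, 0, 0, 0, 1]

```text
time: 15.97
position: [571.5, 285.6, 132.2]
eef_rot: [0.002, 0.998, -0.055, -0.001]
wrist_force: [1.1, -14.1, -3.2]
grip_width: 0.287
grip_force: 60.2
```

Request:
arm_command:
  commands:
    - [-0.12, 0, 0.02, 0, 1]
    - [0, 0, 0, 0, 1]

```text
time: 16.13
position: [568.5, 286.2, 132.4]
eef_rot: [0.002, 0.998, -0.055, -0.001]
wrist_force: [-1.4, -13.5, 3.3]
grip_width: 0.288
grip_force: 60.2
```

Request:
arm_command:
  commands:
    - [-0.16, 0, 0.025, 0, 1]
    - [0, 0, 0, 0, 1]

```text
time: 16.3
position: [564.6, 286.7, 131.9]
eef_rot: [0.002, 0.999, -0.055, -0.0]
wrist_force: [-0.9, -14.1, 2.6]
grip_width: 0.286
grip_force: 60.4
```

Request:
arm_command:
  commands:
    - [-0.16, 0, 0.035, 0, 1]
    - [0, 0, 0, 0, 1]

```text
time: 16.47
position: [560.6, 287.4, 131.6]
eef_rot: [0.002, 0.998, -0.056, -0.0]
wrist_force: [-1.4, -13.1, 9.8]
grip_width: 0.284
grip_force: 61.5
```

Request:
arm_command:
  commands:
    - [-0.18, 0, 0, 0, 1]
    - [-0.18, 0, 0.01, 0, 1]
    - [0, 0, 0, 0, 1]

```text
time: 16.72
position: [550.9, 287.9, 129.6]
eef_rot: [0.003, 0.999, -0.055, -0.001]
wrist_force: [-0.1, -14.7, -4.1]
grip_width: 0.283
grip_force: 63.1
```

Request:
arm_command:
  commands:
    - [-0.15, 0, 0.07, 0, 1]
    - [-0.16, 0, 0.07, 0, 1]
    - [0, 0, 0, 0, 1]

```text
time: 16.97
position: [543.7, 289.9, 128.5]
eef_rot: [0.001, 0.998, -0.055, -0.0]
wrist_force: [-7.7, -14.0, 15.0]
grip_width: 0.255
grip_force: 67.5
```

Request:
arm_command:
  commands:
    - [-0.144, 0, 0.07, 0, 1]
    - [-0.144, 0, 0.07, 0, 1]
    - [0, 0, 0, 0, 1]

```text
time: 17.22
position: [536.7, 290.9, 125.5]
eef_rot: [0.001, 0.998, -0.055, 0.0]
wrist_force: [-8.5, -13.1, 18.7]
grip_width: 0.26
grip_force: 66.5
```

Request:
arm_command:
  commands:
    - [-0.08, 0, -0.04, 0, 1]
    - [-0.12, 0, 0.04, 0, 1]
    - [0, 0, 0, 0, 1]

```text
time: 17.47
position: [531.8, 292.7, 123.7]
eef_rot: [-0.0, 0.998, -0.055, 0.0]
wrist_force: [-0.2, 0.6, -1.0]
grip_width: -0.0
grip_force: 0.0
```

Request:
arm_command:
  commands:
    - [-0.12, 0, 0.05, 0, 1]
    - [-0.12, 0, 0.07, 0, 1]
    - [0, 0, 0, 0, 1]

```text
time: 17.72
position: [525.5, 293.2, 119.9]
eef_rot: [0.0, 0.998, -0.055, -0.001]
wrist_force: [-0.1, -0.4, 0.4]
grip_width: -0.002
grip_force: 0.0
```

Request:
arm_command:
  commands:
    - [0, 0, -1, 0, 1]
    - [0, 0, -1, 0, 1]
    - [0, 0, -1, 0, 1]
    - [0, 0, -0.6, 0, 1]

```text
time: 18.05
position: [526.8, 293.6, 213.1]
eef_rot: [-0.001, 0.998, -0.055, 0.001]
wrist_force: [-1.3, 0.5, -0.0]
grip_width: -0.006
grip_force: 0.0
```

```bash
python3 - <<'E'
from h import *
S=viewer.capture("scene");T=viewer.capture("top")
u,v=proj(S,[552,261,120]).astype(int); a,b=proj(T,[550,261,120]).astype(int); print(u-65,v-50,a-65,b-50)
g=lambda c,u,v:cv2.resize(c["image"][v-50:v+50,u-65:u+65],(400,308),interpolation=3)
cv2.imwrite("pics/c4.png",np.hstack([g(S,u,v),g(T,a,b)])[...,::-1])
for c in(S,T): print([(round(d["p"],2),d["centre"]) for d in models.mark_of(c,"knob")])
E
```

```text
221 96 101 163
[(0.5, [292.7, 149.3])]
[(0.53, [170.9, 206.5])]
```

View pics/c4.png

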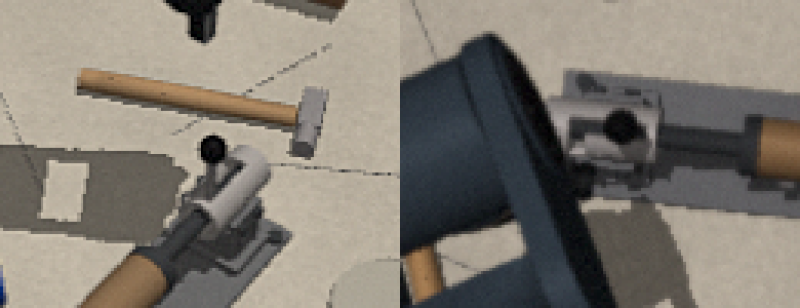

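Both times the knob slipped out of the pads and ended up forward and upright. I'll change method: shut the fingers, set them about 30° askew as a post on the knob's -y/+x side, and push. The slot confines the rod, so the knob can't slip off sideways.

Request:
arm_command:
  commands:
    - [0.711, 0.838, 0, 0, 1]
    - [0.711, 0.838, 0, 0, 1]
    - [0.711, 0.838, 0, 0, 1]
    - [0.711, 0.838, 0, 0, 1]
    - [0, 0, 0, -1, 1]
    - [0, 0, 0, -1, 1]
    - [0, 0, 0, -1, 1]
    - [0, 0, 0, -1, 1]
    - [0, 0, 0, -1, 1]
    - [0, 0, 0, -1, 1]
    - [0, 0, 0, -0.5, 1]
    - [0, 0, 0.7, 0, 1]
    - [0, 0, 0.8, 0, 1]
    - [0, 0, 0.8, 0, 1]
    - [0, 0, 0.8, 0, 1]
    - [0, 0, 0, 0, 1]

```text
time: 19.58
position: [584.8, 201.3, 127.7]
eef_rot: [0.0, 0.979, 0.203, -0.004]
wrist_force: [-0.8, -0.4, -0.1]
grip_width: 0.0
grip_force: 0.0
```

Request:
arm_command:
  commands:
    - [0.199, -0.347, 0, 0, 1]
    - [0.199, -0.347, 0, 0, 1]
    - [0, 0, 0, 0, 1]

```text
time: 19.83
position: [590.6, 224.0, 134.3]
eef_rot: [-0.0, 0.979, 0.204, 0.001]
wrist_force: [-0.2, 0.1, 0.5]
grip_width: -0.004
grip_force: 0.1
```

Request:
arm_command:
  commands:
    - [0.199, -0.347, 0, 0, 1]
    - [0.199, -0.347, 0, 0, 1]
    - [0, 0, 0, 0, 1]

```text
time: 20.08
position: [592.6, 243.9, 133.8]
eef_rot: [-0.0, 0.979, 0.204, 0.001]
wrist_force: [2.4, 3.4, 1.8]
grip_width: -0.001
grip_force: 1.8
```

The post slid past on the knob's +x side (force +x,+y). Backing up and shifting 12 mm to -x.

Request:
arm_command:
  commands:
    - [-0.477, 0.833, 0, 0, 1]
    - [-0.477, 0.833, 0, 0, 1]
    - [-0.417, -0.239, 0, 0, 1]
    - [0, 0, 0, 0, 1]
    - [0.199, -0.347, 0, 0, 1]
    - [0.199, -0.347, 0, 0, 1]
    - [0, 0, 0, 0, 1]

```text
time: 20.67
position: [577.6, 217.2, 133.3]
eef_rot: [0.0, 0.979, 0.204, 0.0]
wrist_force: [-0.8, -6.4, 2.9]
grip_width: -0.001
grip_force: 3.4
```

Request:
arm_command:
  commands:
    - [0.1, -0.174, 0, 0, 1]
    - [0.1, -0.174, 0, 0, 1]
    - [0, 0, 0, 0, 1]

```text
time: 20.92
position: [578.6, 225.6, 133.3]
eef_rot: [0.001, 0.979, 0.204, 0.0]
wrist_force: [-0.3, -7.1, 4.9]
grip_width: 0.003
grip_force: 4.0
```

Request:
arm_command:
  commands:
    - [0.1, -0.174, 0, 0, 1]
    - [0.1, -0.174, 0, 0, 1]
    - [0.1, -0.174, 0, 0, 1]
    - [0, 0, 0, 0, 1]

```text
time: 21.25
position: [580.3, 240.2, 133.3]
eef_rot: [0.001, 0.979, 0.204, -0.0]
wrist_force: [-0.5, -10.3, 5.0]
grip_width: -0.002
grip_force: 4.9
```

Request:
arm_command:
  commands:
    - [0.1, -0.174, 0, 0, 1]
    - [0.1, -0.174, 0, 0, 1]
    - [0, 0, 0, 0, 1]

```text
time: 21.5
position: [581.4, 249.9, 133.3]
eef_rot: [0.001, 0.979, 0.204, -0.0]
wrist_force: [-0.3, -10.5, 4.9]
grip_width: -0.002
grip_force: 5.6
```

Request:
arm_command:
  commands:
    - [0.1, -0.174, 0, 0, 1]
    - [0.1, -0.174, 0, 0, 1]
    - [0, 0, 0, 0, 1]

```text
time: 21.75
position: [582.5, 259.6, 133.3]
eef_rot: [0.001, 0.979, 0.204, -0.0]
wrist_force: [-0.9, -12.8, 5.9]
grip_width: -0.0
grip_force: 6.6
```

Request:
arm_command:
  commands:
    - [0.06, -0.104, 0, 0, 1]
    - [0, 0, 0, 0, 1]

```text
time: 21.92
position: [582.8, 262.2, 133.3]
eef_rot: [0.002, 0.979, 0.204, -0.0]
wrist_force: [-0.8, -13.6, 5.8]
grip_width: 0.005
grip_force: 6.7
```

Request:
arm_command:
  commands:
    - [0.03, -0.052, 0, 0, 1]
    - [0, 0, 0, 0, 1]

```text
time: 22.08
position: [582.9, 263.4, 133.2]
eef_rot: [0.002, 0.979, 0.203, -0.001]
wrist_force: [-1.2, -14.7, 5.3]
grip_width: 0.001
grip_force: 6.8
```

Request:
arm_command:
  commands:
    - [0.03, -0.052, 0, 0, 1]
    - [0, 0, 0, 0, 1]

```text
time: 22.25
position: [583.0, 264.3, 133.2]
eef_rot: [0.002, 0.979, 0.204, -0.001]
wrist_force: [-1.9, -18.3, 6.8]
grip_width: 0.002
grip_force: 8.5
```

Request:
arm_command:
  commands:
    - [0.03, -0.052, 0, 0, 1]
    - [0, 0, 0, 0, 1]

```text
time: 22.42
position: [583.1, 264.8, 133.2]
eef_rot: [0.003, 0.979, 0.203, -0.001]
wrist_force: [-2.0, -23.3, 8.6]
grip_width: -0.002
grip_force: 11.0
```

Request:
arm_command:
  commands:
    - [-0.03, 0.05, 0, 0, 1]
    - [-0.174, -0.1, 0, 0, 1]
    - [0, 0, 0, 0, 1]

```text
time: 22.67
position: [577.6, 264.6, 133.3]
eef_rot: [0.002, 0.979, 0.203, -0.001]
wrist_force: [-2.3, -19.1, 7.4]
grip_width: 0.002
grip_force: 9.1
```

Request:
arm_command:
  commands:
    - [-0.174, -0.1, 0, 0, 1]
    - [0, 0, 0, 0, 1]

```text
time: 22.83
position: [572.4, 265.6, 133.1]
eef_rot: [0.002, 0.979, 0.203, -0.001]
wrist_force: [-3.2, -14.7, 5.1]
grip_width: 0.0
grip_force: 6.6
```

Request:
arm_command:
  commands:
    - [-0.174, -0.1, 0, 0, 1]
    - [0, 0, 0, 0, 1]

```text
time: 23.0
position: [567.5, 268.1, 132.9]
eef_rot: [0.0, 0.979, 0.203, -0.0]
wrist_force: [0.1, 0.3, 1.0]
grip_width: 0.001
grip_force: 0.0
```

```bash
python3 - <<'E'
from h import *
S=viewer.capture("scene")
u,v=proj(S,[552,261,120]).astype(int); print(u-65,v-50)
g=lambda c,u,v:cv2.resize(c["image"][v-50:v+50,u-65:u+65],(780,600),interpolation=3)
cv2.imwrite("pics/c5.png",g(S,u,v)[...,::-1])
print([(round(d["p"],2),d["centre"]) for d in models.mark_of(S,"knob")])
print(proj(S,[574.6,239.3,160]),proj(S,[579,283,160]))
E
```

```text
221 96
[(0.47, [294.8, 134.9])]
[290.22326474 144.74040809] [298.53184008 136.06944414]
```

View pics/c5.png

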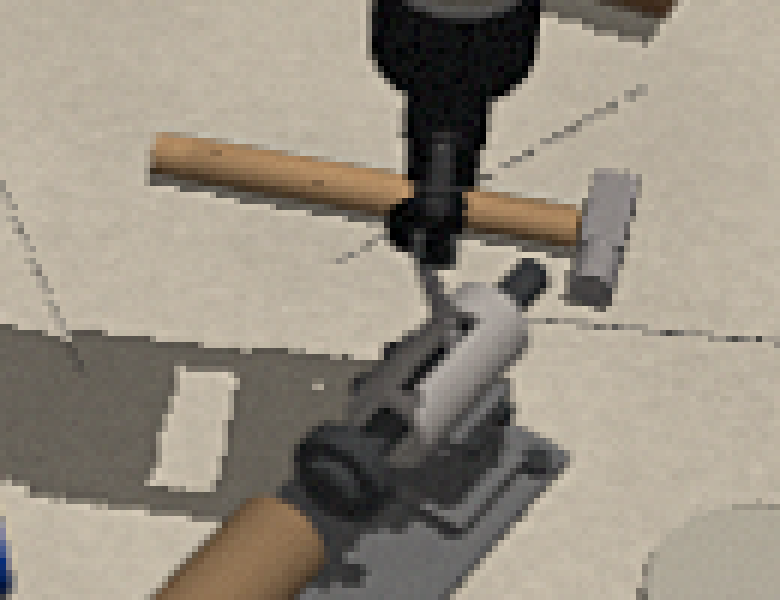

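The chuck is back at the stop and the handle leans into the notch (knob about crop 410,220). Now I'll push it the rest of the way over.

Request:
arm_command:
  commands:
    - [0.516, -0.258, 0, 0, 1]
    - [0, 0, 0, 0, 1]
    - [-0.208, -0.119, 0.08, 0, 1]
    - [-0.208, -0.119, 0.08, 0, 1]
    - [-0.208, -0.119, 0.08, 0, 1]
    - [-0.208, -0.119, 0.08, 0, 1]
    - [0, 0, 0, 0, 1]

```text
time: 23.68
position: [551.8, 281.4, 124.6]
eef_rot: [0.0, 0.979, 0.203, -0.001]
wrist_force: [-1.0, 0.2, 0.2]
grip_width: -0.002
grip_force: 0.0
```

Request:
arm_command:
  commands:
    - [-0.208, -0.119, 0.08, 0, 1]
    - [-0.208, -0.119, 0.08, 0, 1]
    - [0, 0, 0, 0, 1]

```text
time: 23.93
position: [540.3, 282.9, 120.8]
eef_rot: [-0.0, 0.979, 0.203, -0.0]
wrist_force: [-0.8, 0.3, -0.2]
grip_width: -0.0
grip_force: 0.0
```

Request:
arm_command:
  commands:
    - [-0.208, -0.119, 0.08, 0, 1]
    - [0, 0, 0, 0, 1]

```text
time: 24.1
position: [534.3, 283.5, 118.6]
eef_rot: [0.0, 0.979, 0.203, -0.001]
wrist_force: [-1.2, 1.1, -0.0]
grip_width: -0.001
grip_force: 0.0
```

Request:
arm_command:
  commands:
    - [-0.208, -0.119, 0.0, 0, 1]
    - [-0.1, -0.06, 0, 0, 1]
    - [0, 0, 0, 0, 1]

```text
time: 24.35
position: [525.9, 284.7, 119.1]
eef_rot: [-0.0, 0.979, 0.203, -0.0]
wrist_force: [0.3, -0.0, 0.4]
grip_width: -0.001
grip_force: 0.1
```

```bash
python3 - <<'E'
from h import *
S=viewer.capture("scene")
u,v=proj(S,[552,261,120]).astype(int); print(u-65,v-50)
cv2.imwrite("pics/c6.png",cv2.resize(S["image"][v-50:v+50,u-65:u+65],(780,600),interpolation=3)[...,::-1])
print([(round(d["p"],2),d["centre"]) for d in models.mark_of(S,"knob")])
X=np.array([.9938,-.1108]);Y=np.array([.1108,.9938])
for th in(0,.3,.6,.96): p=X*(541-80*np.sin(th))+Y*345; print(th,proj(S,[*p,80+80*np.cos(th)]).round(1))
E
```

```text
221 96
[(0.63, [283.0, 136.5]), (0.15, [274.7, 177.7])]
0 [297.6 135.7]
0.3 [290.8 133.2]
0.6 [284.6 132.8]
0.96 [278.8 134.8]
```

View pics/c6.png

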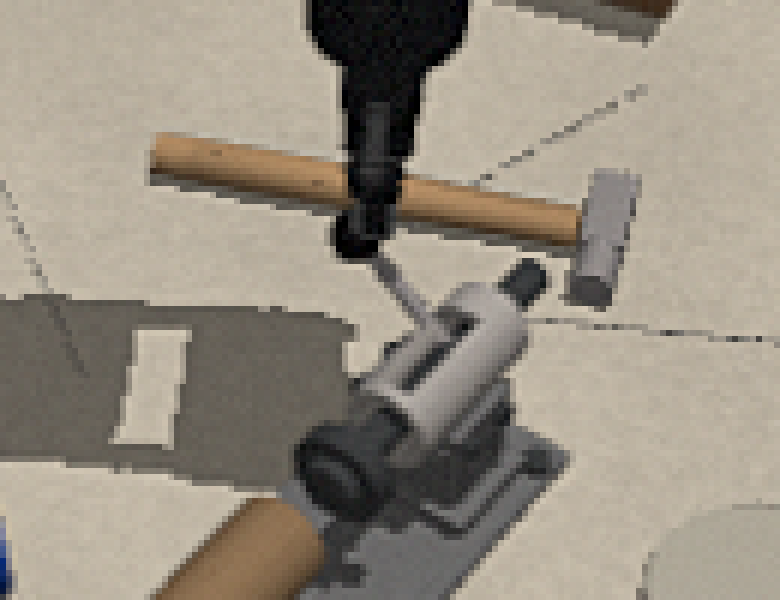

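The handle is over: knob at scene (280,135), angle about 0.87 rad, chuck back. I'll leave it and go to the core.

Request:
arm_command:
  commands:
    - [0, 0, -1, 0, 1]
    - [0, 0, -1, 0, 1]
    - [0, 0, -1, 0, 1]
    - [0, 0, -1, 0, 0]
    - [-0.28, 0.938, 0, 0, 0]
    - [-0.28, 0.938, 0, 0, 0]
    - [-0.28, 0.938, 0, 0, 0]
    - [-0.28, 0.938, 0, 0, 0]
    - [-0.28, 0.938, 0, 0, 0]
    - [-0.28, 0.938, 0, 0, 0]
    - [-0.28, 0.938, 0, 0, 0]
    - [-0.28, 0.938, 0, 0, 0]
    - [-0.28, 0.938, 0, 0, 0]
    - [0, 0, 0, -1, 0]
    - [0, 0, 0, -1, 0]
    - [0, 0, 0, -1, 0]
    - [0, 0, 0, -1, 0]
    - [0, 0, 0, -1, 0]
    - [0, 0, 0, -1, 0]
    - [0, 0, 0, -1, 0]

```text
time: 26.12
position: [552.7, 65.8, 219.0]
eef_rot: [-0.0, 0.884, 0.467, -0.0]
wrist_force: [0.5, -0.8, -0.2]
grip_width: 0.996
grip_force: 0.0
```

Request:
arm_command:
  commands:
    - [0, 0, 0, -1, 0]
    - [0, 0, 0, -1, 0]
    - [0, 0, 0, -1, 0]
    - [0, 0, 0, -1, 0]
    - [0, 0, 0, -1, 0]
    - [0, 0, 0, -1, 0]
    - [0, 0, 0, -0.13, 0]
    - [0, 0, 0, 0, 0]

```text
time: 26.78
position: [552.7, 65.8, 219.1]
eef_rot: [-0.0, 0.746, 0.666, -0.0]
wrist_force: [0.1, 1.0, 0.5]
grip_width: 1.0
grip_force: 0.0
```

```bash
python3 - <<'E'
from h import *
o=r.get_obs(); print(o["position"],o["eef_rot"],o["time"])
S=viewer.capture("scene")
d=[d for d in models.masks_of(S,"core") if np.hypot(*(np.array(d["centre"])-(255,203)))<20]
for q in d: print(q["p"],q["centre"],cv2.minAreaRect(np.argwhere(q["pixels"])[:,::-1].astype(np.float32)))
print("knob",[(round(d["p"],2),d["centre"]) for d in models.mark_of(S,"knob")], "proj core", proj(S,[552,66,80]))
E
```

```text
[552.73364427  65.83271631 219.06613855] [-3.09239340e-05  7.45907569e-01  6.66049470e-01 -9.13740598e-06] 26.7833
0.7 [257.9, 200.1] ((255.71319580078125, 198.2978973388672), (17.767898559570312, 44.739891052246094), 43.91907501220703)
knob [(0.49, [284.9, 133.4])] proj core [252.73202558 200.09463483]
```

Request:
arm_command:
  commands:
    - [0, 0, 0.9, 0, 0]
    - [0, 0, 0.9, 0, 0]
    - [0, 0, 0.9, 0, 0]
    - [0, 0, 0.9, 0, 0]
    - [0, 0, 0.8, 0, 0]
    - [0, 0, 0.8, 0, 0]
    - [0, 0, 0.5, 0, 0]
    - [0, 0, 0, 0, 0]

```text
time: 27.6
position: [551.2, 65.8, 74.1]
eef_rot: [-0.001, 0.746, 0.666, -0.002]
wrist_force: [-0.7, 0.3, -0.3]
grip_width: 0.998
grip_force: 0.0
```

Request:
arm_command:
  commands:
    - [0, 0, 0.5, 0, 0]
    - [0, 0, 0.5, 0, 0]
    - [0, 0, 0, 0, 0]
    - [0, 0, 0, 0, 1]
    - [0, 0, 0, 0, 1]
    - [0, 0, 0, 0, 1]
    - [0, 0, 0, 0, 1]
    - [0, 0, 0, 0, 1]
    - [0, 0, 0, 0, 1]
    - [0, 0, 0, 0, 1]

```text
time: 28.43
position: [552.3, 66.0, 52.9]
eef_rot: [-0.0, 0.745, 0.667, -0.0]
wrist_force: [-8.0, 0.2, 11.0]
grip_width: 0.55
grip_force: 60.7
```

Request:
arm_command:
  commands:
    - [0.2, 0, -0.04, 0, 1]
    - [0.2, 0, -0.04, 0, 1]
    - [0.2, 0, 0, 0, 1]
    - [0.2, 0, 0, 0, 1]
    - [0, 0, 0, 0, 1]

```text
time: 28.85
position: [555.0, 86.8, 53.7]
eef_rot: [-0.0, 0.745, 0.667, 0.0]
wrist_force: [-0.6, 1.8, 0.7]
grip_width: 0.55
grip_force: 61.8
```

Request:
arm_command:
  commands:
    - [0, 0, -0.3, 0, 1]
    - [0, 0, -0.5, 0, 1]
    - [0, 0, -0.6, 0, 1]
    - [0, 0, 0, 0, 1]

```text
time: 29.18
position: [556.4, 85.8, 91.3]
eef_rot: [0.001, 0.745, 0.667, 0.002]
wrist_force: [0.9, -0.3, -0.2]
grip_width: 0.554
grip_force: 62.0
```

Request:
arm_command:
  commands:
    - [0, 0, -1, 0, 1]
    - [0, 0, -1, 0, 1]
    - [0, 0, -1, 0, 1]
    - [0, 0, -1, 0, 1]
    - [-0.8, -0.068, 0, 0, 1]
    - [-0.995, -0.068, 0, 0, 1]
    - [-0.995, -0.068, 0, 0, 1]
    - [-0.995, -0.068, 0, 0, 1]
    - [-0.995, -0.068, 0, 0, 1]
    - [-0.995, -0.068, 0, 0, 1]
    - [-0.995, -0.068, 0, 0, 1]
    - [-0.995, -0.068, 0, 0, 1]
    - [-0.995, -0.068, 0, 0, 1]
    - [-0.995, -0.068, 0, 0, 1]
    - [-0.995, -0.068, 0, 0, 1]
    - [-0.995, -0.068, 0, 0, 1]
    - [-0.995, -0.068, 0, 0, 1]
    - [-0.995, -0.068, 0, 0, 1]
    - [-0.995, -0.068, 0, 0, 1]
    - [-0.995, -0.068, 0, 0, 1]

```text
time: 30.85
position: [483.6, -303.1, 188.1]
eef_rot: [-0.0, 0.745, 0.667, -0.0]
wrist_force: [0.2, -0.6, -1.2]
grip_width: 0.55
grip_force: 62.6
```

Request:
arm_command:
  commands:
    - [-0.995, -0.068, 0, 0, 1]
    - [-0.15, 0, 0, 0, 1]
    - [0, 0, 0, 1, 1]
    - [0, 0, 0, 1, 1]
    - [0, 0, 0, 1, 1]
    - [0, 0, 0, 1, 1]
    - [0, 0, 0, 1, 1]
    - [0, 0, 0, 1, 1]
    - [0, 0, 0, 1, 1]
    - [0, 0, 0, 1, 1]
    - [0, 0, 0, 1, 1]
    - [0, 0, 0, 1, 1]
    - [0, 0, 0, 1, 1]
    - [0, 0, 0, 1, 1]
    - [0, 0, 0, 1, 1]
    - [0, 0, 0, 1, 1]
    - [0, 0, 0, 1, 1]
    - [0, 0, 0, 1, 1]
    - [0, 0, 0, 1, 1]
    - [0, 0, 0, 1, 1]

```text
time: 32.52
position: [479.2, -329.7, 188.1]
eef_rot: [-0.0, 1.0, 0.008, -0.0]
wrist_force: [-0.5, -0.6, -0.4]
grip_width: 0.553
grip_force: 62.5
```

```bash
python3 - <<'E'
from h import *
o=r.get_obs(); print(o["position"],o["eef_rot"],o["time"],o["grip_width"])
S=viewer.capture("scene");T=viewer.capture("top")
a=cv2.resize(S["image"][130:384,60:330],(400,376),interpolation=3);b=cv2.resize(T["image"][130:384,230:500],(400,376),interpolation=3)
cv2.imwrite("pics/c7.png",np.hstack([a,b])[...,::-1])
E
```

```text
[ 479.24831113 -329.73645464  188.09965292] [-2.02064236e-04  9.99969654e-01  7.78562336e-03 -1.85774686e-04] 32.5167 0.5533187725488493
```

View pics/c7.png

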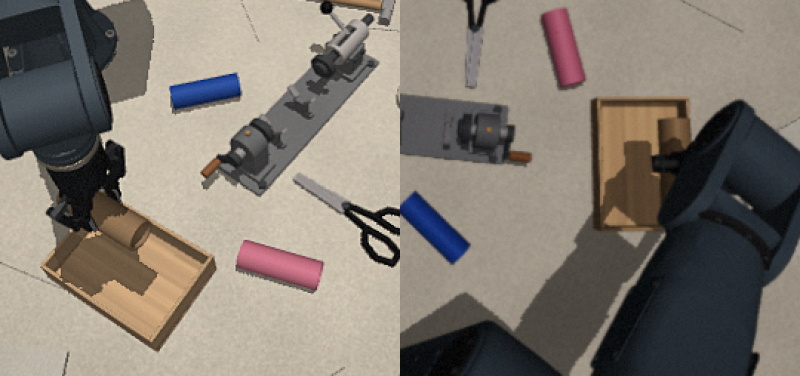

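The core is held over the tray and the chuck is still parked (scene crop about 330,50). Lowering.

Request:
arm_command:
  commands:
    - [0, 0, 0.8, 0, 1]
    - [0, 0, 0.9, 0, 1]
    - [0, 0, 0.9, 0, 1]
    - [0, 0, 0.9, 0, 1]
    - [0, 0, 0.9, 0, 1]
    - [0, 0, 0.8, 0, 1]
    - [0, 0, 0.6, 0, 1]
    - [0, 0, 0.5, 0, 1]
    - [0, 0, 0.4, 0, 1]
    - [0, 0, 0.3, 0, 1]
    - [0, 0, 0, 0, 1]
    - [0, 0, 0, 0, 1]

```text
time: 33.62
position: [479.5, -330.2, 13.8]
eef_rot: [0.0, 1.0, 0.01, 0.0]
wrist_force: [0.3, 0.9, -1.4]
grip_width: 0.551
grip_force: 62.5
```

Request:
arm_command:
  commands:
    - [0, 0, 0.1, 0, 1]
    - [0, 0, 0.1, 0, 1]
    - [0, 0, 0, 0, 1]

```text
time: 33.87
position: [479.3, -330.2, 8.6]
eef_rot: [0.0, 1.0, 0.01, 0.0]
wrist_force: [0.1, -0.3, -1.7]
grip_width: 0.548
grip_force: 62.5
```

Request:
arm_command:
  commands:
    - [0, 0, 0.08, 0, 1]
    - [0, 0, 0, 0, 1]

```text
time: 34.03
position: [479.3, -330.1, 6.5]
eef_rot: [-0.0, 1.0, 0.01, -0.0]
wrist_force: [0.6, 0.2, -1.4]
grip_width: 0.551
grip_force: 62.5
```

Request:
arm_command:
  commands:
    - [0, 0, 0, 0, 0.3]
    - [0, 0, 0, 0, 0.25]
    - [0, 0, 0, 0, 0]
    - [0, 0, 0, 0, 0]
    - [0, 0, 0, 0, 0]
    - [0, 0, 0, 0, 0]
    - [0, 0, 0, 0, 0]
    - [0, 0, 0, 0, 0]

```text
time: 34.7
position: [479.3, -330.2, 6.6]
eef_rot: [0.0, 1.0, 0.01, 0.0]
wrist_force: [-0.5, -1.1, -0.4]
grip_width: 0.997
grip_force: 0.0
```

Request:
arm_command:
  commands:
    - [0, 0, -0.4, 0, 0]
    - [0, 0, -0.8, 0, 0]
    - [0, 0, -0.9, 0, 0]
    - [0, 0, -0.9, 0, 0]
    - [0, 0, -0.9, 0, 0]
    - [0, 0, -0.9, 0, 0]
    - [0, 0, -0.9, 0, 0]
    - [0, -1, 0, 0, 0]
    - [-0.8, 0, 0, 0, 0]
    - [-0.8, 0, 0, 0, 0]
    - [-0.8, 0, 0, 0, 0]
    - [-0.8, 0, 0, 0, 0]
    - [0, 0, 0, 0, 0]

```text
time: 35.78
position: [396.4, -306.4, 149.7]
eef_rot: [-0.0, 1.0, 0.009, -0.0]
wrist_force: [0.6, -0.7, 0.1]
grip_width: 1.004
grip_force: 0.0
```

```bash
python3 - <<'E'
from h import *
S=viewer.capture("scene");T=viewer.capture("top")
a=cv2.resize(S["image"][110:364,60:330],(400,376),interpolation=3);b=cv2.resize(T["image"][130:384,230:500],(400,376),interpolation=3)
cv2.imwrite("pics/c8.png",np.hstack([a,b])[...,::-1])
for c,n in((S,(150,310)),(T,(394,240))):
    print([(round(d["p"],2),d["centre"],cv2.minAreaRect(np.argwhere(d["pixels"])[:,::-1].astype(np.float32))) for d in models.masks_of(c,"core") if np.hypot(*(np.array(d["centre"])-n))<50])
    print(proj(c,[480,-331,31]),"knob",[(round(d["p"],2),d["centre"]) for d in models.mark_of(c,"knob")])
print(r.get_obs()["time"],r.get_obs()["position"])
E
```

```text
[]
[147.08561431 308.92517756] knob [(0.48, [282.8, 136.9])]
[(0.62, [388.2, 242.7], ((388.9844970703125, 240.7294464111328), (53.2559814453125, 20.024478912353516), 86.72950744628906))]
[391.68235744 240.40552972] knob [(0.61, [154.5, 228.2])]
36.0833 [ 399.51832025 -306.75303494  149.19942809]
```

View pics/c8.png

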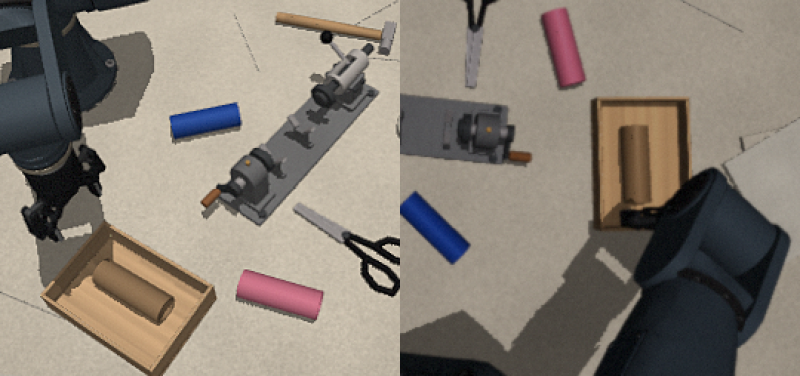

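The core lies flat in the middle of the tray (top crop 637,163), the chuck is parked with its handle over, and the bystanders are in place. Handing in.

```bash
python3 -c "
from cell import r
print(r.close_job())"
```

```text
the job is handed in; nothing more can be done
None
```

I handed the job in at about 36 s: the tail chuck is parked in its notch with the handle over and the core lies flat in the tray. The last picture showed the hammer and shears in place (the discs were out of frame), after two earlier tries in which the knob slipped and the chuck sprang forward; no verdict came back.

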